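# Poke a filter basket up out of its portafilter

### The arm

A 7-joint arm with a two-finger parallel gripper is mounted at the origin on the work surface. World frame = base frame: x ahead of the robot, y to its left, z up, the work surface at z = 0. Lengths are in m, angles in rad, forces in N, time in s.
With the tool pointing down it reaches from about 0.4 to 0.875 m from the base axis. Payload 4.4 kg.
Tool frame: the origin (TCP) lies at the centre of the arm's flange, where the gripper is bolted on; the fingertips stand 173 mm ahead of it and the grasp point (between the pads) lies 155 mm ahead of it (finger_overhang is the distance from the TCP to the fingertips, in m); z points along the fingers, y is the direction in which the jaws open and shut (so a half turn about z gives the same grasp; the last joint's range is limited). The gripper opens to 85 mm and grips with 20 to 120 N. Pads are 22 mm wide; open, the fingers measure 114 mm over their backs; the gripper's body (76 mm by 85 mm) begins 54 mm behind the grasp point. The pads swing forward as they close: fully open they stand 13 mm farther back than shut.
Start: joints at [-1.175, 0.628, 0.038, 1.517, -0.027, 0.996, -0.02], TCP at [0.29, 0.582, 0.405] pointing down, gripper open.
Joint ranges: [-3.06, 3.06], [-0.37, 2.12], [-1.25, 1.32], [0.18, 2.47], [-1.1, 4.24], [0.23, 1.98], [-2.94, 2.94]. Speed limits (rad/s): [2.57, 2.57, 3.14, 3.14, 3.14, 3.14, 3.14].

### API

Orientations are given as a 3x3 rotation matrix whose columns are the frame's x, y, z axes.
In Python, from rig import * gives the robot as it stands.
- The arm moves only by the tool arm_command, never from a script. Its argument "commands" is one flat list of numbers, 7 for each row, row after row: the opening, from 0 (shut) to 1 (fully open), then the shift along the tool's x, y, z in cm, then the turn, a rotation vector about the tool's x, y, z in rad. A call has 1 to 20 rows; each row is the pose to reach, as a shift and turn from the pose commanded when the call began, along the tool's axes at that moment; what a row does not reach only later rows make up. A row lasts 1/12 s, in which the tool goes at most 41.7 mm and 7.16 degrees, less where a joint would pass 70% of its speed; a pose out of reach is approached as far as the arm can. A call with a gripper value outside its range is refused whole. The fingers move at their own pace and stop on an object; the grip force is fixed at half the most. Time passes only in rows, so rows that repeat a pose let the fingers close. It gives the time, the measured TCP pose, the force and the opening at its end, in the units of the state.
- state(): the state, without advancing time (a new reading comes with each control period).
- camera(name): name is "side" or "top"; returns a dict with "pixels" (480x640x3 uint8, blue, green, red), "K" (3x3 intrinsics, pixels), "cam_to_world" (4x4, takes a point from camera to world coordinates). Camera axes: x right, y down, z forward; pixel columns grow to the right and rows downward; lengths in m; the calibration is good to about 2 mm. A picture is of the moment at which its call begins. There is no depth.
- close_job(): hands the job in, once; it reports no verdict.
The state is a dict: "time_s": time; "qpos": joint angles; "qvel": joint speeds; "effort": joint torques, N m; "ee_pos": TCP position; "eef_rot": TCP orientation; "contact_force": force on the tool from outside, world axes, zero at the start; "ft_torque": the same for the moment, N m; "gripper_width": finger opening in m.
Only numpy, scipy, OpenCV 4.12 (cv2) and the standard library are available. Lean on these libraries where they do the work, as an engineer would, in place of code of your own. Each camera call takes 0.05 s, during which the arm holds its last target.

### The job

One of the two portafilters still has its metal filter basket sunk in it; the other is empty. Lower the loaded one over the short steel post in the middle of the round wooden stand, so that the post comes up through the hole in its underside and pokes the basket up. Let go with the portafilter sitting flat on the stand and the basket standing up proud of its rim, and leave the empty portafilter where it is.

Things in the scene. Friction and masses are not known exactly. Their poses are not given: they have to be found in the camera images.
- loaded_grip (a point): Grip point of the portafilter that holds the basket (0.45 kg, balancing some 20 mm to the ring side): middle of its flat-sided black neck (24 mm wide, 22 tall), 27 mm above its underside. x points out along the handle, z up. Ring centre 62 mm back along -x. Ring 70 mm wide, 38 tall; bore 59.5 mm; 6 mm thick ledge below with a 44 mm hole. Flat neck from 33 to 93 mm off the ring centre, then a round handle to 163 mm..
- basket_center (a point): Centre of the loose filter basket, a metal cup 57 mm in diameter and 30 mm tall, 60 g, with a closed (dotted) floor. It starts inside the loaded portafilter, on the ledge, on the ring's axis to within 1.5 mm, its rim 2 mm below the ring's rim. z is its axis.
- stand: Fixed ejector stand; origin at the centre of its underside on the table, z up. Round wooden plate 140 mm in diameter, 12 mm thick, with a steel post in its centre, 20 mm in diameter, rising 24 mm above the plate. A portafilter set over it rests flat on the plate, handle in any direction, and the post lifts the basket 18 mm.
- empty_grip (a point): Grip point of the empty portafilter, same size, shape and axes as the loaded one; its open hole shows from above. To be left alone. (Both have a 12 mm wide foot under the neck, 33 to 67 mm off the ring centre, level with the ring's underside, so that they stand level on any flat surface.)
Mind the look-alikes: they are no part of the job. What is shaped like the part that bears loaded_grip but blue is not meant.

How it is judged:
At the end, for the whole second after the job is handed in: The loaded portafilter sits flat on the stand (within 7 mm of resting height, tilt under 8 degrees), basket centre within 18 mm of the post's axis, poked up 10 mm or more but still in the ring (within 10 mm of its centre, tilt under 17 degrees), both at rest (horizontal distance between basket_center and stand below 0.018 m and z of loaded_grip in the frame of stand between 0.032 and 0.046 m and angle between loaded_grip's own z axis and vertical below 0.14 rad and z of basket_center in the frame of loaded_grip above 0.004 m and angle between basket_center's own z axis and vertical below 0.3 rad and x of basket_center in the frame of loaded_grip between -0.072 and -0.052 m and linear speed of each of loaded, basket below 0.02 m/s); the robot touches nothing.
It fails at once if the empty portafilter is moved by more than 30 mm (distance of empty_grip from where it was at the start of the episode above 0.03 m).
It also fails if it takes over 38 s, if anything falls off the work surface, if the arm or the gripper's body presses on something with over 40 N, if the wrist force passes 120 N, or if a joint passes its speed limit or range.

## Working session

There is one attempt and no reset: what is moved stays moved. The work goes in short steps, Python scripts to look and compute and a tool call to move; the robot and the scene stay as the last step left them, time stands still between calls to the robot, and variables do not carry over. Pictures are saved under pics/ and viewed, and the job is handed in when it is done.

Besides the shell and the picture viewer there is one more tool, called as name(argument=value, ...) on one line, values as JSON. arm_command: Moves the arm, as the interface text tells. Its arguments: {"type":"object","properties":{"commands":{"type":"array","items":{"type":"number"}}},"required":["commands"]}

```bash
mkdir -p pics; python3 - <<'E'
from rig import *
import cv2,numpy as np
s=state();print(s['time_s'],s['ee_pos'],s['eef_rot'],s['gripper_width'],s['contact_force'])
for n in['side','top']:
    c=camera(n);cv2.imwrite(f'pics/{n}0.png',c['pixels']);print(n,np.round(c['K'],1),np.round(c['cam_to_world'],3))
E
```

```text
0.0 [0.28947243 0.58165105 0.40379002] [[-8.95228690e-01  4.45606256e-01 -8.10870325e-04]
 [ 4.45606992e-01  8.95227051e-01 -1.71358082e-03]
 [-3.76692833e-05 -1.89537620e-03 -9.99998203e-01]] 0.085572593494826 [ 0.10749261  0.2628936  -0.40596587]
side [[554.5   0.  313.1]
 [  0.  554.5 243.5]
 [  0.    0.    1. ]] [[ 0.989 -0.119  0.083  0.563]
 [-0.145 -0.763  0.631 -0.663]
 [-0.012 -0.636 -0.772  0.834]
 [ 0.     0.     0.     1.   ]]
top [[594.5   0.  315.1]
 [  0.  594.5 236.9]
 [  0.    0.    1. ]] [[ 2.000e-03 -9.950e-01  9.900e-02  5.310e-01]
 [-1.000e+00 -1.000e-03  9.000e-03 -8.000e-03]
 [-9.000e-03 -9.900e-02 -9.950e-01  1.252e+00]
 [ 0.000e+00  0.000e+00  0.000e+00  1.000e+00]]
```

View pics/side0.png

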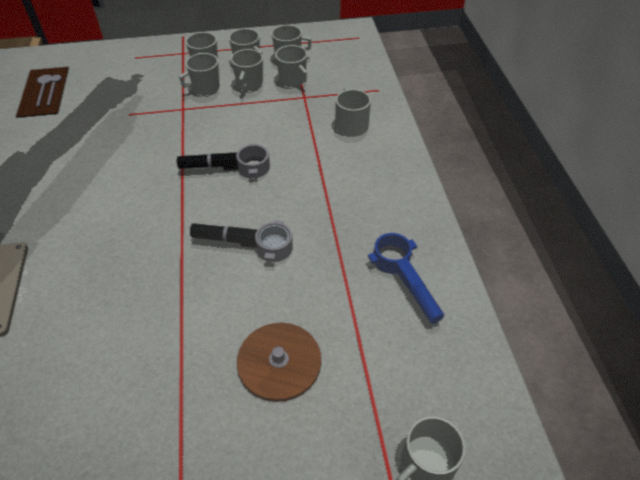

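View pics/top0.png

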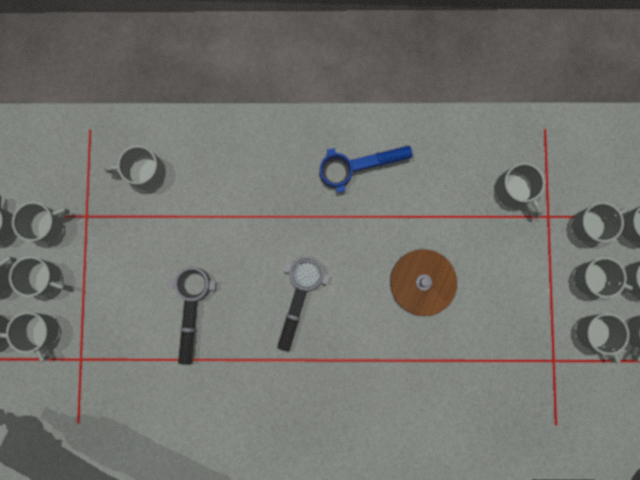

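Side and top agree. Candidates in the top view are the black-handled ring with a bright dotted floor (306,275), the black-handled ring with an open hole (193,284) and the blue look-alike (336,170). The stand is at (424,282). By description the loaded one is at (306,275); next, a close crop and measurements.

```bash
cat > h.py <<'E'
import numpy as np,cv2
def ray(c,p,z):
    K=c['K'];T=np.array(c['cam_to_world']);d=T[:3,:3]@np.linalg.inv(K)@np.array([p[0],p[1],1.]);o=T[:3,3]
    return o+d*(z-o[2])/d[2]
def proj(c,P):
    T=np.linalg.inv(c['cam_to_world']);q=T[:3,:3]@np.array(P)+T[:3,3];q=c['K']@q;return q[:2]/q[2]
E
python3 - <<'E'
from rig import *
from h import *
ct=camera('top');cs=camera('side')
t=ct['pixels'];s=cs['pixels']
a=cv2.resize(t[245:365,160:340],None,fx=4,fy=4,interpolation=cv2.INTER_CUBIC)
cv2.imwrite('pics/ct.png',a)
b=cv2.resize(s[130:280,160:310],None,fx=4,fy=4,interpolation=cv2.INTER_CUBIC);cv2.imwrite('pics/cs.png',b)
# black handles
for nm,c in(('top',ct),('side',cs)):
    p=c['pixels'].astype(int); m=((p.max(2)<50)).astype(np.uint8)
    n,l,st,ce=cv2.connectedComponentsWithStats(m)
    for i in range(1,n):
        if 60<st[i,4]<3000:
            pts=np.argwhere(l==i)[:,::-1].astype(np.float32)
            print(nm,st[i],ce[i],cv2.fitLine(pts,2,0,.01,.01).ravel(),cv2.minAreaRect(pts), ray(c,ce[i],.027).round(4))
    # wood
    hsv=cv2.cvtColor(c['pixels'],cv2.COLOR_BGR2HSV)
    m=cv2.inRange(hsv,(3,90,40),(20,255,220))
    n,l,st,ce=cv2.connectedComponentsWithStats(m)
    for i in range(1,n):
        if st[i,4]>800:
            cn=cv2.findContours((l==i).astype(np.uint8),0,1)[0][0]
            e=cv2.fitEllipse(cv2.convexHull(cn));print(nm,'wood',e,ray(c,e[0],.012).round(4),st[i])
E
```

```text
top [ 275    0  365    9 2226] [486.10826595   3.09973046] [9.9997538e-01 7.0201284e-03 4.8610828e+02 3.0997305e+00] ((457.0, 4.0), (8.0, 364.0), 90.0) [ 1.1572 -0.364   0.027 ]
top [190 302   7  26  71] [193.50704225 314.42253521] [ 1.1009925e-01 -9.9392062e-01  1.9350705e+02  3.1442255e+02] ((192.98988342285156, 314.3561706542969), (4.029386520385742, 25.171817779541016), 5.44033145904541) [0.4923 0.2511 0.027 ]
top [279 319  18  32 291] [287.24398625 334.60137457] [ 2.8964838e-01 -9.5713311e-01  2.8724399e+02  3.3460138e+02] ((287.2523193359375, 334.3257141113281), (10.631872177124023, 30.55466079711914), 16.699241638183594) [0.4519 0.0588 0.027 ]
top [179 332  15  32 338] [186.14792899 347.94970414] [ 1.0185650e-01 -9.9479908e-01  1.8614793e+02  3.4794971e+02] ((186.22413635253906, 347.31036376953125), (12.124641418457031, 31.4742374420166), 4.763641834259033) [0.4245 0.2646 0.027 ]
top wood ((423.34228515625, 282.1884765625), (65.1943359375, 66.2107925415039), 127.9518051147461) [ 0.5592 -0.2224  0.012 ] [ 391  250   66   66 3183]
side [ 22   0  27  45 387] [34.43410853 20.48837
[... 1076 characters left out ...]
2 2.3189999e+02] ((206.65342712402344, 232.04248046875), (32.19057083129883, 13.347310066223145), 6.009006023406982) [0.4516 0.0565 0.027 ]
side [226 228  30  20 439] [241.4214123  236.56036446] [  0.9684913    0.24904735 241.42142    236.56036   ] ((241.09754943847656, 237.12193298339844), (29.595651626586914, 17.448184967041016), 6.340191841125488) [0.5175 0.0344 0.027 ]
side wood ((42.43400955200195, 93.27339935302734), (41.478946685791016, 72.23358917236328), 28.58631706237793) [0.0546 0.5933 0.012 ] [  17   67   51   50 1322]
side wood ((278.55413818359375, 361.3375549316406), (76.48802947998047, 83.69707489013672), 74.99044799804688) [ 0.5599 -0.2298  0.012 ] [ 237  323   84   78 4692]
```

View pics/ct.png

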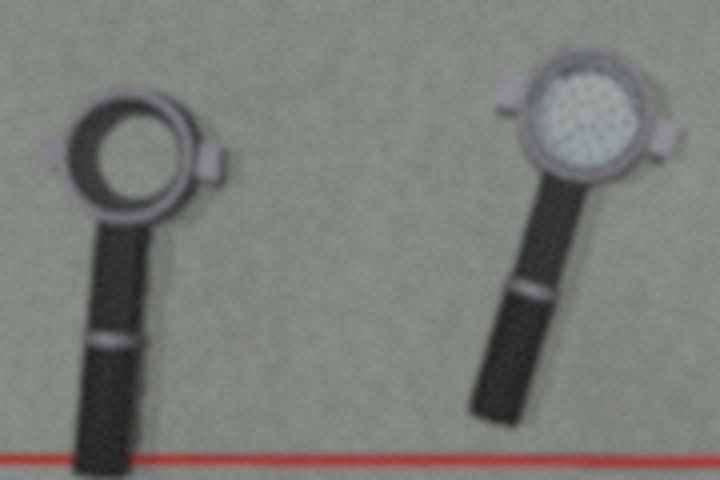

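View pics/cs.png

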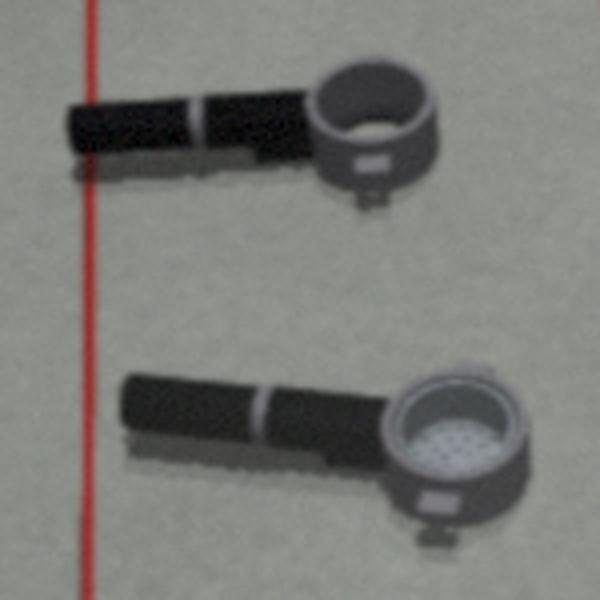

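The crop shows the dotted basket floor in the right-hand portafilter, with the rim centre at about (306.0,273.5) in the top view. The left one is open. Refining the rim, handle axis and post.

```bash
python3 - <<'E'
from rig import *
from h import *
ct=camera('top');cs=camera('side')
C={'top':ct,'side':cs}
print('ring top',ray(ct,(306.0,273.5),.038),'ring side',ray(cs,(273.9,235.9),.038))
print('empty ring top',ray(ct,(160+132/4-.4,245+157/4-.4),.038))
for nm,box in(('top',(265,365,270,320)),('side',(180,260,210,260))):
    c=C[nm];p=c['pixels'].max(2)
    x0,x1,y0,y1=box
    if nm=='top': x0,x1,y0,y1=270,320,292,352
    m=(p[y0:y1,x0:x1]<70).astype(np.uint8)
    n,l,st,ce=cv2.connectedComponentsWithStats(m)
    for i in range(1,n):
        if st[i,4]>60: print(nm,st[i],ce[i]+[x0,y0],ray(c,ce[i]+[x0,y0],.03))
# handle row midpoints in top
p=ct['pixels'].max(2)
for y in range(292,352,6):
    xs=np.where(p[y,270:325]<75)[0]+270
    if len(xs): print(y,xs.min(),xs.max(),ray(ct,((xs.min()+xs.max())/2,y),.034).round(4))
# refined stand
a=cv2.resize(ct['pixels'][245:320,385:465],None,fx=7,fy=7,interpolation=cv2.INTER_CUBIC);cv2.imwrite('pics/st.png',a)
b=cv2.resize(cs['pixels'][315:405,230:330],None,fx=6,fy=6,interpolation=cv2.INTER_CUBIC);cv2.imwrite('pics/ss.png',b)
E
```

```text
ring top [0.57587936 0.02076004 0.038     ] ring side [0.57874474 0.01704265 0.038     ]
empty ring top [0.55443617 0.25196063 0.038     ]
top [ 19   0  18  25 260] [297.04615385 303.09615385] [0.51575822 0.03904117 0.03      ]
top [  8  26  20  33 386] [287.47150259 334.09067358] [0.45309586 0.05820383 0.03      ]
side [  10   14   70   32 1117] [224.7905103  235.69561325] [0.48642739 0.03883343 0.03      ]
292 295 306 [0.5383 0.0319 0.034 ]
298 293 304 [0.5261 0.036  0.034 ]
304 291 302 [0.514 0.04  0.034]
310 289 300 [0.5018 0.044  0.034 ]
316 297 298 [0.4897 0.0378 0.034 ]
322 285 297 [0.4776 0.051  0.034 ]
328 283 295 [0.4656 0.055  0.034 ]
334 282 293 [0.4535 0.0579 0.034 ]
340 280 291 [0.4415 0.0619 0.034 ]
346 278 290 [0.4295 0.0649 0.034 ]
```

View pics/st.png

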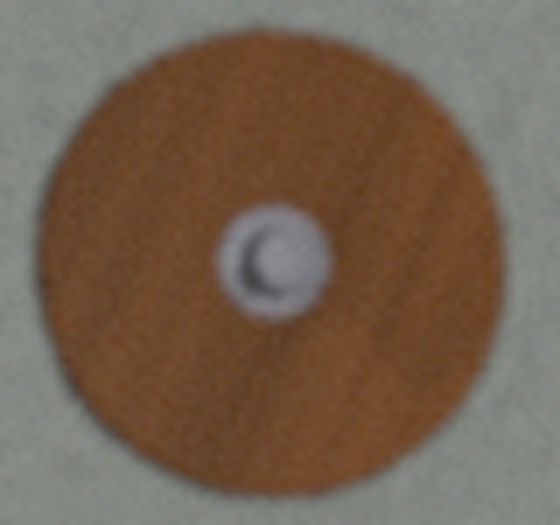

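View pics/ss.png

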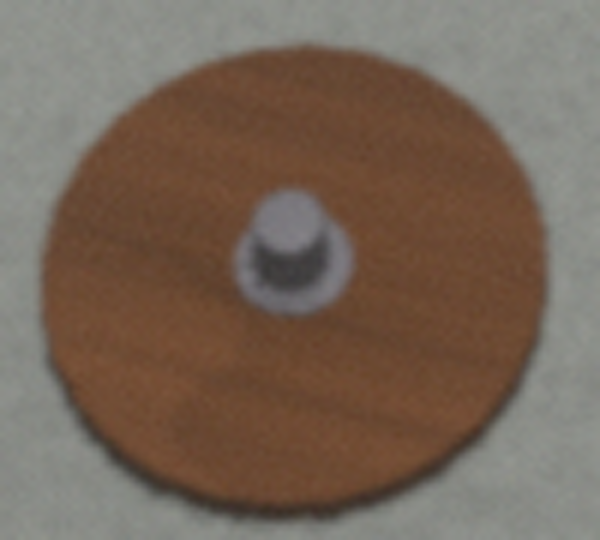

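```bash
python3 - <<'E'
from rig import *
from h import *
ct=camera('top');cs=camera('side')
print(ray(ct,(423.7,282.0),.012),ray(ct,(425.7,281.7),.036),ray(cs,(278.4,356.6),.013),ray(cs,(277.9,351.4),.036))
P=np.array([[.5383,.0319],[.5261,.036],[.514,.04],[.5018,.044],[.4776,.051],[.4656,.055],[.4535,.0579],[.4415,.0619],[.4295,.0649]])
ring=np.array([.5765,.0195]);
vx,vy,_,_=cv2.fitLine(P.astype(np.float32),2,0,.01,.01).ravel();d=np.array([vx,vy]);d*=-np.sign(d[0]);
print('dir',d,np.degrees(np.arctan2(d[1],d[0])), 'fitline dist', (P-ring)@d, (P-ring)@[-d[1],d[0]])
g=ring+.062*d;print('grip',g)
s=state();R=np.array(s['eef_rot']);print(R.round(3),s['ee_pos'],s['qpos'],s['time_s'])
E
```

```text
[ 0.55960603 -0.22312673  0.012     ] [ 0.55965926 -0.22304376  0.036     ] [ 0.56052938 -0.22171455  0.013     ] [ 0.56078814 -0.22472233  0.036     ]
dir [-0.9569859  0.2901344] 163.13399 fitline dist [0.04015453 0.05301931 0.06575937 0.07859514 0.10378514 0.11642951
 0.12885043 0.14149479 0.15384903] [-0.00078349 -0.00116749 -0.00148481 -0.00177311 -0.00145076 -0.00179709
 -0.00106173 -0.00140806 -0.0007974 ]
grip [0.51716688 0.03748833]
[[-0.895  0.446 -0.   ]
 [ 0.446  0.895 -0.   ]
 [ 0.    -0.    -1.   ]] [0.28958686 0.58190585 0.40456953] [-1.17478212  0.62855967  0.03847168  1.51752417 -0.0269821   0.99626768
 -0.01999657] 0.4
```

arm_command(commands=[1,-15,-12.8,3,0,0,-0.05,1,-45,-38.4,14.5,0,0,-0.168,1,-45,-38.4,14.5,0,0,-0.168,1,-45,-38.4,14.5,0,0,-0.168,1,-45,-38.4,14.5,0,0,-0.168,1,-45,-38.4,14.5,0,0,-0.168,1,-45,-38.4,14.5,0,0,-0.168,1,-45,-38.4,14.5,0,0,-0.168,1,-45,-38.4,14.5,0,0,-0.168,1,-45,-38.4,14.5,0,0,-0.168,1,-45,-38.4,14.5,0,0,-0.168,1,-45,-38.4,14.5,0,0,-0.168,1,-45,-38.4,14.5,0,0,-0.168,1,-45,-38.4,14.5,0,0,-0.168,1,-45,-38.4,14.5,0,0,-0.168,1,-45,-38.4,14.5,0,0,-0.168,1,-45,-38.4,14.5,0,0,-0.168,1,-45,-38.4,14.5,0,0,-0.168,1,-45,-38.4,14.5,0,0,-0.168,1,-45,-38.4,14.5,0,0,-0.168])

```text
time_s: 2.07
ee_pos: [0.5211, 0.0394, 0.2601]
eef_rot: [[-0.958, 0.287, 0.0], [0.287, 0.958, 0.001], [-0.0, 0.001, -1.0]]
contact_force: [0.4, -0.1, 0.6]
gripper_width: 0.0857
```

```bash
python3 - <<'E'
from rig import *
from h import *
s=state();print(s['time_s'],s['ee_pos'],np.array(s['eef_rot']).round(4),s['qpos'],s['qvel'].round(2) if hasattr(s['qvel'],'round') else s['qvel'])
for n in('top','side'):
    c=camera(n);cv2.imwrite(f'pics/{n}1.png',c['pixels'])
E
```

```text
2.0667 [0.52109256 0.03937152 0.26008569] [[-9.580e-01  2.869e-01  4.000e-04]
 [ 2.869e-01  9.580e-01  8.000e-04]
 [-1.000e-04  9.000e-04 -1.000e+00]] [-0.082633    0.66647307 -0.06923191  1.99481359  0.0906046   0.48265958
  1.0624844 ] [-0.    0.    0.01 -0.    0.   -0.    0.  ]
```

View pics/side1.png

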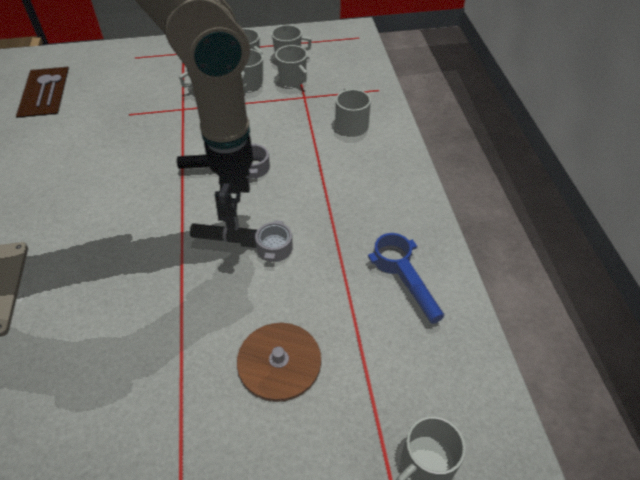

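The open gripper stands straight over the loaded neck at (240,237), with the ring at (273,238) untouched. I'll go down and close.

arm_command(commands=[1,0,-0.15,2,0,0,0,1,0,-0.15,4,0,0,0,1,0,-0.15,6,0,0,0,1,0,-0.15,7,0,0,0,1,0,-0.15,7.8,0,0,0,1,0,-0.15,7.8,0,0,0,0.5,0,-0.15,7.8,0,0,0,0.3,0,-0.15,7.8,0,0,0,0,0,-0.15,7.8,0,0,0,0,0,-0.15,7.8,0,0,0,0,0,-0.15,7.8,0,0,0,0,0,-0.15,7.8,0,0,0,0,0,-0.15,7.8,0,0,0,0,0,-0.15,7.8,0,0,0,0,0,-0.15,7.8,0,0,0,0,0,-0.15,7.8,0,0,0])

```text
time_s: 3.5
ee_pos: [0.5213, 0.0366, 0.1825]
eef_rot: [[-0.957, 0.289, 0.002], [0.289, 0.957, 0.001], [-0.001, 0.001, -1.0]]
contact_force: [0.3, 0.5, 5.0]
gripper_width: 0.0231
```

```bash
python3 - <<'E'
from rig import *
from h import *
s=state();print(s['time_s'],s['ee_pos'],s['contact_force'],s['gripper_width'])
c=camera('side');p=c['pixels'];cv2.imwrite('pics/s2.png',cv2.resize(p[150:290,160:320],None,fx=4,fy=4,interpolation=cv2.INTER_CUBIC))
E
```

```text
3.5 [0.52129478 0.0365565  0.18253696] [0.27482626 0.49334176 4.98463514] 0.02310421765091244
```

View pics/s2.png

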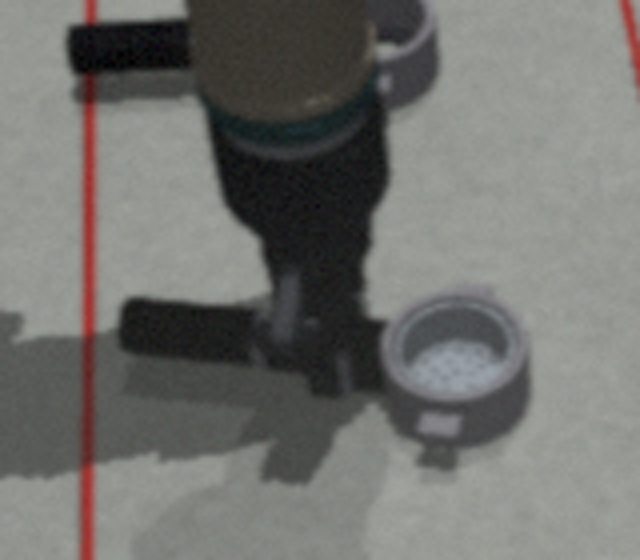

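The jaws stopped at 23 mm on the neck with the ring at rest. Lifting.

arm_command(commands=[0,0,0,-1,0,0,0,0,0,0,-2.5,0,0,0,0,0,0,-4,0,0,0,0,0,0,-5.5,0,0,0,0,0,0,-7,0,0,0,0,0,0,-8,0,0,0,0,0,0,-8,0,0,0,0,0,0,-8,0,0,0,0,0,0,-8,0,0,0])

```text
time_s: 4.3
ee_pos: [0.5204, 0.0361, 0.2611]
eef_rot: [[-0.957, 0.29, -0.002], [0.29, 0.957, -0.0], [0.001, -0.001, -1.0]]
contact_force: [-0.3, 0.6, -5.1]
gripper_width: 0.0232
```

```bash
python3 - <<'E'
from rig import *
from h import *
s=state();print(s['time_s'],s['ee_pos'],s['contact_force'],s['gripper_width'])
for n,b in(('side',(100,290,140,340)),('top',(190,370,230,390))):
    c=camera(n);p=c['pixels'];cv2.imwrite(f'pics/{n}3.png',cv2.resize(p[b[0]:b[1],b[2]:b[3]],None,fx=3.5,fy=3.5,interpolation=cv2.INTER_CUBIC))
E
```

```text
4.3 [0.5204179  0.03610189 0.26108178] [-0.34371363  0.63121526 -5.13452767] 0.023170186710321047
```

View pics/side3.png

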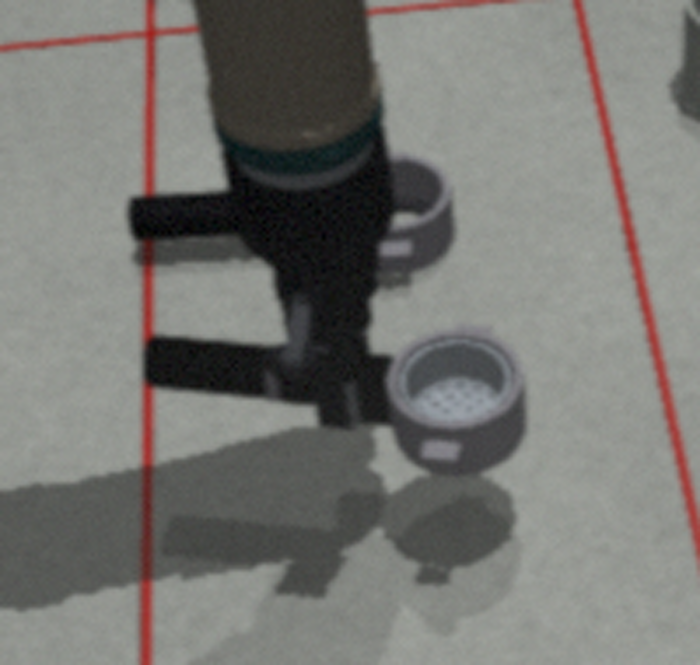

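View pics/top3.png

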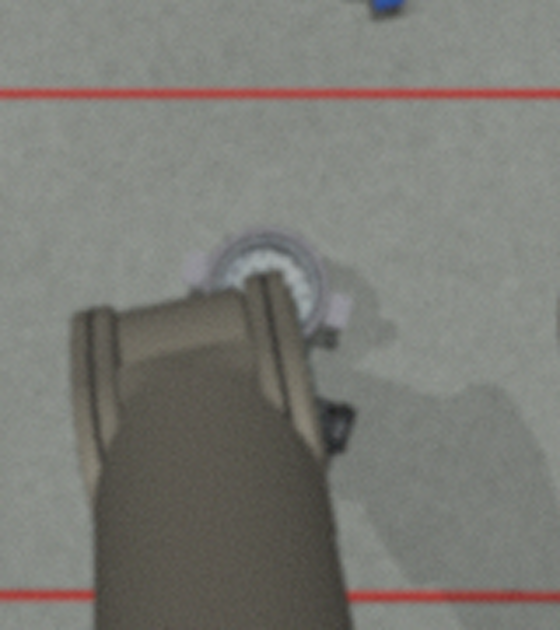

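The portafilter hangs level with the basket inside; in the side view the rim is at about (270,208). I'll carry it over the post at the same height.

arm_command(commands=[0,-0.4,-1.5,0,0,0,0,0,-0.9,-4,0,0,0,0,0,-1.6,-7,0,0,0,0,0,-2.3,-10,0,0,0,0,0,-3,-13,0,0,0,0,0,-3.7,-16,0,0,0,0,0,-4.4,-19,0,0,0,0,0,-5,-21.5,0,0,0,0,0,-5.3,-23,0,0,0,0,0,-5.4,-23.7,0,0,0,0,0,-5.4,-23.7,0,0,0,0,0,-5.4,-23.7,0,0,0,0,0,-5.4,-23.7,0,0,0,0,0,-5.4,-23.7,0,0,0,0])

```text
time_s: 5.57
ee_pos: [0.5044, -0.2043, 0.2616]
eef_rot: [[-0.958, 0.287, -0.0], [0.287, 0.958, 0.001], [0.001, 0.001, -1.0]]
contact_force: [-1.4, 0.9, -3.6]
gripper_width: 0.023
```

```bash
python3 - <<'E'
from rig import *
from h import *
s=state();print(s['time_s'],s['ee_pos'],s['contact_force'],s['gripper_width'])
for n,b in(('side',(250,410,180,360)),('top',(190,370,350,510))):
    c=camera(n);p=c['pixels'];cv2.imwrite(f'pics/{n}4.png',cv2.resize(p[b[0]:b[1],b[2]:b[3]],None,fx=3.5,fy=3.5,interpolation=cv2.INTER_CUBIC))
    z=s['ee_pos'][2]-.155+.011
    print(n,'expect rim centre over post px',(proj(c,(.560,-.223,z))+.5-[b[2],b[0]])*3.5, z)
    if n=='side':print('lifted ring check',ray(c,(269.9,207.6),.1166))
E
```

```text
5.5667 [ 0.5043504  -0.2043075   0.26155506] [-1.41143404  0.85127321 -3.60334747] 0.023019779541580222
side expect rim centre over post px [330.58606112 260.65333586] 0.11755506313862325
lifted ring check [0.57678895 0.01647395 0.1166    ]
top expect rim centre over post px [293.13288272 318.50580896] 0.11755506313862325
```

View pics/side4.png

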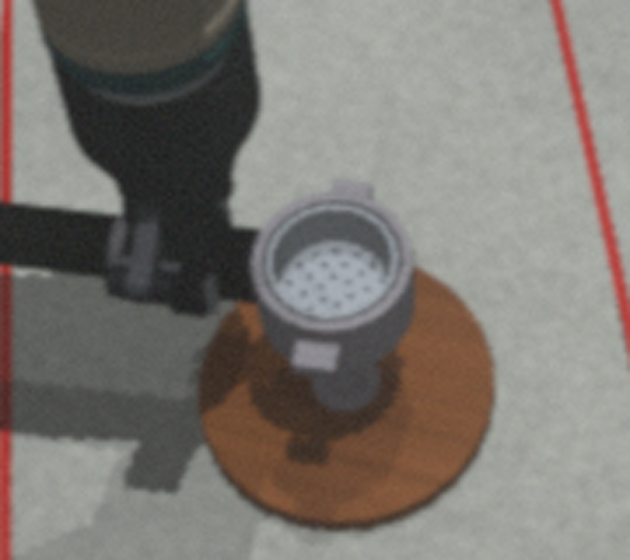

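View pics/top4.png

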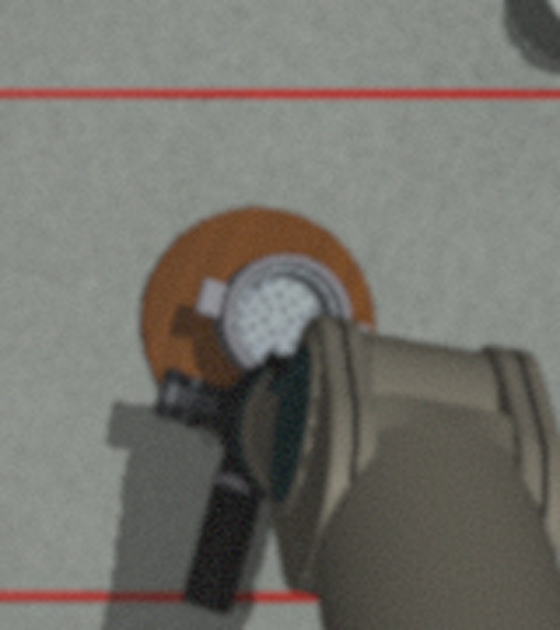

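The side view puts the rim centre within about 2 mm of the expected pixel. The top view shows it some 4 mm toward +y. Clearance is ±12 mm, so I'll shift about 2.5 mm toward -y and lower slowly.

arm_command(commands=[0,-0.1,-0.25,0.8,0,0,0,0,-0.1,-0.25,1.6,0,0,0,0,-0.1,-0.25,2.4,0,0,0,0,-0.1,-0.25,3.2,0,0,0,0,-0.1,-0.25,4.0,0,0,0,0,-0.1,-0.25,4.6,0,0,0,0,-0.1,-0.25,5.2,0,0,0,0,-0.1,-0.25,5.7,0,0,0,0,-0.1,-0.25,6.1,0,0,0,0,-0.1,-0.25,6.4,0,0,0,0,-0.1,-0.25,6.5,0,0,0,0,-0.1,-0.25,6.5,0,0,0,0,-0.1,-0.25,6.5,0,0,0])

```text
time_s: 6.75
ee_pos: [0.5042, -0.209, 0.1969]
eef_rot: [[-0.957, 0.29, 0.0], [0.29, 0.957, -0.0], [-0.0, -0.0, -1.0]]
contact_force: [-0.2, 0.5, -4.2]
gripper_width: 0.0229
```

```bash
python3 - <<'E'
from rig import *
from h import *
s=state();print(s['time_s'],s['ee_pos'],s['contact_force'],s['ft_torque'],s['gripper_width'])
for n,b in(('side',(250,410,180,360)),('top',(190,370,350,510))):
    c=camera(n);p=c['pixels'];cv2.imwrite(f'pics/{n}5.png',cv2.resize(p[b[0]:b[1],b[2]:b[3]],None,fx=3.5,fy=3.5,interpolation=cv2.INTER_CUBIC))
E
```

```text
6.75 [ 0.50424922 -0.208993    0.19687406] [-0.22066288  0.54345686 -4.15011603] [0.06380698 0.14519694 0.02123499] 0.02290932398030664
```

View pics/side5.png

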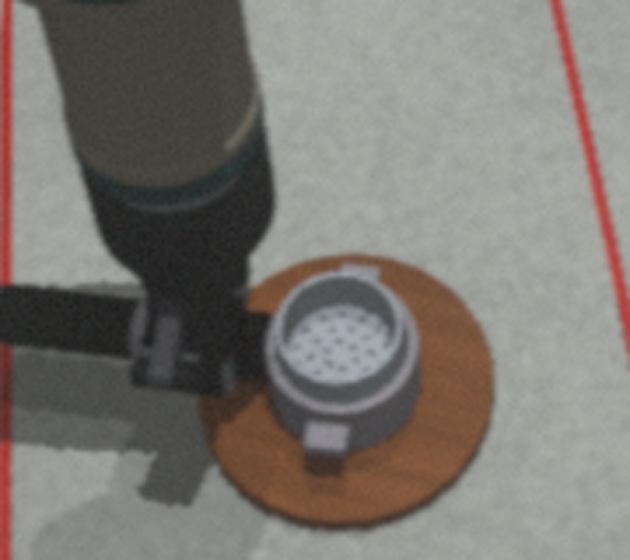

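View pics/top5.png

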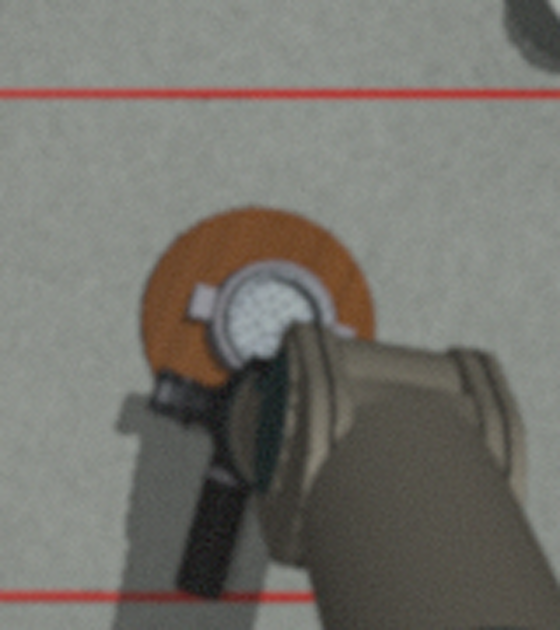

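The basket is pushed up and the ring is centred on the plate to about 2 mm. The wrist still carries −4 N, so it is not seated yet. Lowering the last 3 mm.

arm_command(commands=[0,0,0,0.1,0,0,0,0,0,0,0.2,0,0,0,0,0,0,0.25,0,0,0,0,0,0,0.3,0,0,0,0,0,0,0.3,0,0,0,0,0,0,0.3,0,0,0])

```text
time_s: 7.35
ee_pos: [0.5042, -0.209, 0.1946]
eef_rot: [[-0.957, 0.29, 0.0], [0.29, 0.957, -0.0], [-0.001, -0.0, -1.0]]
contact_force: [-1.5, 1.4, 5.3]
gripper_width: 0.0232
```

It is seated: +5 N, at the expected height of 0.1946. Letting go and retreating straight up.

arm_command(commands=[0.4,0,0,0.2,0,0,0,0.6,0,0,0.2,0,0,0,0.8,0,0,0.2,0,0,0,0.8,0,0,0.2,0,0,0,0.8,0,0,0.2,0,0,0,0.8,0,0,0.2,0,0,0,0.8,0,0,0,0,0,0,0.8,0,0,-1,0,0,0,0.8,0,0,-2,0,0,0,0.8,0,0,-4,0,0,0,0.8,0,0,-6,0,0,0,0.8,0,0,-9,0,0,0,0.8,0,0,-12,0,0,0,0.8,3,0,-14,0,0,0,0.8,5,0,-15,0,0,0,0.8,5,0,-15,0,0,0])

```text
time_s: 8.68
ee_pos: [0.4532, -0.1937, 0.3469]
eef_rot: [[-0.957, 0.29, -0.0], [0.29, 0.957, -0.001], [-0.0, -0.001, -1.0]]
contact_force: [-1.5, 0.0, -0.7]
gripper_width: 0.0684
```

```bash
python3 - <<'E'
from rig import *
from h import *
s=state();print(s['time_s'],s['ee_pos'],s['contact_force'],s['gripper_width'])
for n,b in(('side',(250,410,180,360)),('top',(190,370,350,510))):
    c=camera(n);p=c['pixels'];cv2.imwrite(f'pics/{n}6.png',cv2.resize(p[b[0]:b[1],b[2]:b[3]],None,fx=3.5,fy=3.5,interpolation=cv2.INTER_CUBIC))
    cv2.imwrite(f'pics/{n}6f.png',p)
    print(n,'expect basket rim px',(proj(c,(.560,-.223,.066))+.5-[b[2],b[0]])*3.5)
E
```

```text
8.6833 [ 0.45319403 -0.1937397   0.3468752 ] [-1.535807    0.01351339 -0.74740608] 0.06843190043845102
side expect basket rim px [338.1906258  320.95202397]
top expect basket rim px [275.94578178 320.84359015]
```

View pics/side6.png

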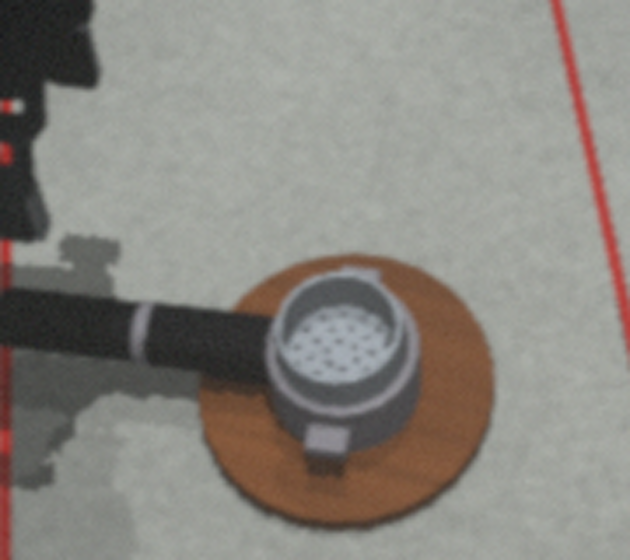

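View pics/top6f.png

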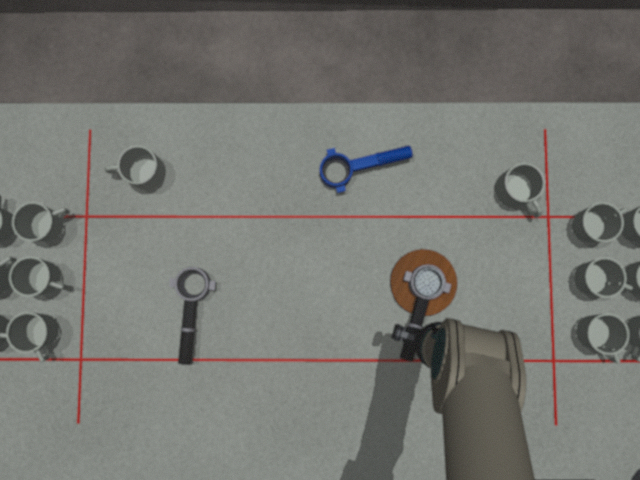

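The portafilter sits flat on the plate with its basket standing proud. In the side crop the basket rim is at about (339,325) against an expected (338,321). The empty one is still at (193,284) and the gripper is clear, so I'll hand in.

```bash
python3 -c "
from rig import *
print(close_job()); print(state()['time_s'])"
```

```text
the job is handed in; nothing more can be done
None
the job is handed in; nothing more can be done
```

I gripped the loaded portafilter by its neck, carried it over the post and lowered it until it sat on the stand. Then I let go, backed the arm off and handed the job in at about 8.8 s; no verdict was reported.

**Last checks:**
- **Seating:** the wrist force turned to +5 N at TCP height 0.1946 m, which matches the portafilter resting on the plate.
- **Basket:** it stands proud of the rim. Its rim centre in the side view was about 4 crop pixels (roughly 2–3 mm) from where it should be over the post.
- **Empty portafilter:** it is at the same pixel as at the start, (193,284).
- **Arm:** the gripper is clear of everything.

**Disagreement:** the two cameras differed by up to about 7 mm in y on the ring's position while it hung over the post. I corrected 2.5 mm toward the top view's reading, well within the ±12 mm clearance of the hole around the post.

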